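Clamp an empty stick tube with the ratchet knob

ROBOT

A 7-joint arm with a two-finger parallel gripper is mounted at the origin on the work surface. World frame = base frame: x ahead of the robot, y to its left, z up, the work surface at z = 0. Lengths are in m, angles in degrees, forces in N, time in s.
With the tool pointing down it reaches from about 0.425 to 0.825 m from the base axis. Payload 3.6 kg.
Tool frame: the origin (TCP) lies midway between the tips of the shut fingers; the grasp point (between the pads) lies 19 mm behind it; x points along the fingers, z is the direction in which the jaws open and shut, and the axes are right-handed (so a half turn about x gives the same grasp; the last joint's range is limited). The gripper opens to 85 mm and grips with 20 to 120 N. Pads are 22 mm wide; open, the fingers measure 114 mm over their backs; the gripper's body (76 mm by 85 mm) begins 54 mm behind the grasp point. The pads swing forward as they close: fully open they stand 13 mm farther back than shut.
Start: joints at [-1.518, 35.231, -0.722, 81.555, 0.464, 63.22, -2.315], TCP at [0.65, 0, 0.2] pointing down, gripper open.
Joint ranges: [-178.69, 178.69], [-17.37, 117.87], [-77.05, 75.6], [15.02, 138.74], [-78.02, 258.01], [0.78, 113.62], [-162.83, 162.83]. Speed limits (degrees/s): [159.86, 159.86, 180, 180, 180, 180, 180].

INTERFACE

Orientations are given as [roll, pitch, yaw] about the fixed x, y, z axes, in that order (R = Rz(yaw) Ry(pitch) Rx(roll)).
In Python, from workcell import env gives the robot as it stands.
- The arm moves only by the tool move_arm, never from a script. Its argument "moves" is one flat list of numbers, 7 for each row, row after row: the turn, a rotation vector about the tool's x, y, z in units of 8 degrees (1.0 is 8 degrees), then the shift along the tool's x, y, z in units of 60 mm (1.0 is 60 mm), then the gripper command: -1 is fully open, 1 is shut, values between are in proportion. In form: [ax, ay, az, tx, ty, tz, fingers, ax, ay, az, tx, ty, tz, fingers, ...]. A call has 1 to 8 rows; each row shifts and turns the commanded pose from where the row before left it, along the tool's axes as they then stand; what a row does not reach is not made up. A row lasts 1/8 s, in which the tool goes at most 62.5 mm and 10.7 degrees, less where a joint would pass 70% of its speed; a pose out of reach is approached as far as the arm can. A call is refused whole if a number of a shift passes 1 or a number of a turn 1, either way. A call with a gripper value outside its range is refused whole. The fingers move at their own pace and stop on an object; "force" is the grip in N (left out, the last holds). Time passes only in rows, so rows that do not move let the fingers close. It gives the time, the measured TCP pose, the force and the opening at its end, in the units of the state.
- env.read_state(): the state, without advancing time (a new reading comes with each control period).
- env.read_camera(name): name is "scene" or "side" or "wrist"; returns a dict with "image" (480x640x3 uint8, red, green, blue), "camera_matrix" (3x3 intrinsics, pixels), "k1" (the pictures are not rectified: a ray, as slopes to the right and down, at radius r is drawn at 1 + k1 r^2 times it, then the intrinsics apply), "world_from_camera" (4x4, takes a point from camera to world coordinates). Camera axes: x right, y down, z forward; pixel columns grow to the right and rows downward; lengths in m; the calibration is good to about 2 mm. A picture is of the moment at which its call begins. There is no depth.
- env.sign_off(): hands the job in, once; it reports no verdict.
The state is a dict: "clock": time; "joint_positions": joint angles; "qd": joint speeds; "effort": joint torques, N m; "position": TCP position; "eef_rot": TCP orientation; "contact_force": force on the tool from outside, world axes, zero at the start; "wrist_torque": the same for the moment, N m; "grip_width": finger opening in m.
Only numpy, scipy, OpenCV 4.12 (cv2) and the standard library are available. Lean on these libraries where they do the work, as an engineer would, in place of code of your own. Each camera call takes 0.05 s, during which the arm holds its last target. There are 200 camera calls.

TASK

Stand the open, empty tube (blue foot, no cap) upright in the V of the clamp and let go of it, then wind the jaw against it with the red ratchet knob, never pushing the jaw directly. The knob drives the jaw one way and spins loose the other: turn it both ways to find out which, and work it to and fro. Stop when the orange sprung pad is pressed about half way in (it cannot be wound back, and pressing it fully in crushes the tube), let go of the knob, and leave the capped tubes and the beaker as they are.

Things in the scene. Friction and masses are not known exactly. Their poses are not given: they have to be found in the camera images.
- tube: open empty stick tube, frosted white with a blue foot, 44 mm diameter, 92 mm tall, wall 3 mm, 60 g, standing upright and loose on the bench; origin at the centre of its underside, z up its axis
- clamp: fixed bench clamp: grey base plate 110 x 290 x 12 mm, origin at the centre of its underside, y along its length. At its -y end a blue V block, top 52 mm above the bench, V opening to +y; at its +y end a blue gearbox (top at 42 mm) with a brass ratchet wheel and the red knob. Between them the jaw (top at 48 mm) slides on rails, to -y as it closes. No part bar the knob is higher than 52 mm
- nest (a point): where the centre of the tube's underside belongs, on the clamp's base plate, 12 mm above the bench (axes as the clamp's: the V lies on its -y side, the jaw comes from +y). A tube set down here, or up to 8 mm to the +y side, is pushed home by the jaw
- knob_grip (a point): middle of the red grip bar on the ratchet knob, 94 mm above the bench on the knob's vertical axis: bar 52 mm long (point x), 14 mm thick (point y), 36 mm tall (point z, up); a 42 mm wide black flange lies 18 to 24 mm below this point. Turning takes at most about 0.3 N m in the driving sense, next to nothing in the loose one
- knob (a joint): angle of the ratchet knob (rad), grows anticlockwise seen from above, endless. One way a pawl grips the brass wheel and the jaw closes 10 mm per rad; the other way it clicks loose and the jaw stays. Which way drives is not told: try both. After each reversal up to 0.35 rad is lost before the pawl bites
- jaw (a joint): closing travel of the dark steel jaw (m), grows as it closes towards the V; at 0 the pad face stands 32 mm from the nearest side of a tube in the nest. It starts between 5 and 19 mm. It stays where it is left and cannot be wound back
- pad (a joint): how far the orange sprung pad is pressed into the jaw (m): 0 free (a 14 mm gap shows between the pad plate and the jaw), 0.007 half way in, 0.014 fully in; its spring gives about 1.4 N at 0 and 11 N fully in
- pad_face (a point): centre of the face of the orange pad (40 mm wide, 26 mm high) that touches the tube, 34 mm above the bench
- capped_a: filled tube with a yellow cap, 45 mm diameter, 94 mm tall, loose, to be left alone; origin at the centre of its underside
- capped_b: another like it, to be left alone
- beaker: glass beaker with a handle, 84 mm diameter, 110 mm tall, to be left alone; origin at the centre of its underside

How it is judged:
By the outcome, as a careful person would: the job done as asked, in the order asked, and still so for the second after the job is handed in, with the robot touching nothing.
It also fails if it takes over 72 s, if anything falls off the work surface, if the arm or the gripper's body presses on something with over 40 N, if the wrist force passes 120 N, or if a joint passes its speed limit or range.

## Working session

There is one attempt and no reset: what is moved stays moved. The work goes in short steps, Python scripts to look and compute and a tool call to move; the robot and the scene stay as the last step left them, time stands still between calls to the robot, and variables do not carry over. Pictures are saved under pics/ and viewed, about 8 in all and at most 12, crops included, and the job is handed in when it is done.

Besides the shell and the picture viewer there is one more tool, called by a JSON object that holds its "name" and its "arguments". move_arm: Moves the arm, as the interface text tells. Its arguments: {"type":"object","properties":{"moves":{"type":"array"},"force":{"type":"number"}},"required":["moves"]}

```bash
mkdir -p pics; ls
cat > h.py <<'E'
import numpy as np, cv2
from workcell import env
def cam(n):
    c=env.read_camera(n); c['image']=np.asarray(c['image']); return c
def save(c,f): cv2.imwrite('pics/'+f,cv2.cvtColor(c['image'],cv2.COLOR_RGB2BGR))
def ray(c,u,v):
    K=np.array(c['camera_matrix']);T=np.array(c['world_from_camera'])
    d=np.array([(u-K[0,2])/K[0,0],(v-K[1,2])/K[1,1]]);s=d.copy()
    for _ in range(20): s=d/(1+c['k1']*(s@s))
    return T[:3,3],T[:3,:3]@np.r_[s,1]
def onz(c,u,v,z):
    o,d=ray(c,u,v); return o+d*(z-o[2])/d[2]
def proj(c,P):
    K=np.array(c['camera_matrix']);T=np.array(c['world_from_camera'])
    p=T[:3,:3].T@(np.array(P)-T[:3,3]); s=p[:2]/p[2]; s=s*(1+c['k1']*(s@s))
    return K[:2,:2]@s+K[:2,2]
def tri(c1,p1,c2,p2):
    A=np.zeros((3,3));b=np.zeros(3)
    for c,p in((c1,p1),(c2,p2)):
        o,d=ray(c,*p);d=d/np.linalg.norm(d);M=np.eye(3)-np.outer(d,d);A+=M;b+=M@o
    return np.linalg.solve(A,b)
E
python3 - <<'E'
from h import *
for n in('scene','side','wrist'):
    c=cam(n);save(c,n+'0.png');print(n,np.round(c['world_from_camera'],3).tolist(),c['camera_matrix'],c['k1'])
print(env.read_state())
E
```

```text
pics
scene [[0.795, 0.383, -0.47, 1.128], [0.606, -0.528, 0.595, -0.59], [-0.02, -0.758, -0.652, 0.814], [0.0, 0.0, 0.0, 1.0]] [[508.10615543   0.         315.02117084]
 [  0.         508.10615543 228.95951734]
 [  0.           0.           1.        ]] 0.003864370820613623
side [[-0.695, -0.465, 0.548, -0.065], [-0.719, 0.451, -0.529, 0.681], [-0.001, -0.762, -0.647, 0.844], [0.0, 0.0, 0.0, 1.0]] [[469.19898703   0.         312.21228723]
 [  0.         469.19898703 233.43953418]
 [  0.           0.           1.        ]] -0.08902866235424169
wrist [[1.0, 0.001, -0.002, 0.65], [0.0, -0.951, -0.31, 0.079], [-0.002, 0.31, -0.951, 0.373], [0.0, 0.0, 0.0, 1.0]] [[425.88182885   0.         318.21508559]
 [  0.         425.88182885 245.79279598]
 [  0.           0.           1.        ]] -0.06712494425026864
{'clock': 0.15, 'joint_positions': array([-1.51919674, 35.27818009, -0.72384275, 81.62034745,  0.46466582,
       63.2201897 , -2.31544804]), 'qd': array([-0.07505908, -0.1640813 ,  0.0007347 , -0.24984965,  0.08050831,
       -0.03025345,  0.06478361]), 'effort': array([ 9.62922204e-04, -4.69657230e+01,  2.59976937e-01, -1.71251339e+01,
        1.01253757e-02,  7.07855565e-03,  2.07303725e-05]), 'position': array([6.49346541e-01, 3.04189621e-05, 1.99584833e-01]), 'eef_rot': array([-179.48644434,   89.88415481, -179.48156407]), 'contact_force': array([ 0.75270885,  0.28869526, -0.05987963]), 'wrist_torque': array([ 0.00502229, -0.00889538, -0.01878491]), 'grip_width': 0.08536036589802365}
```

View pics/scene0.png

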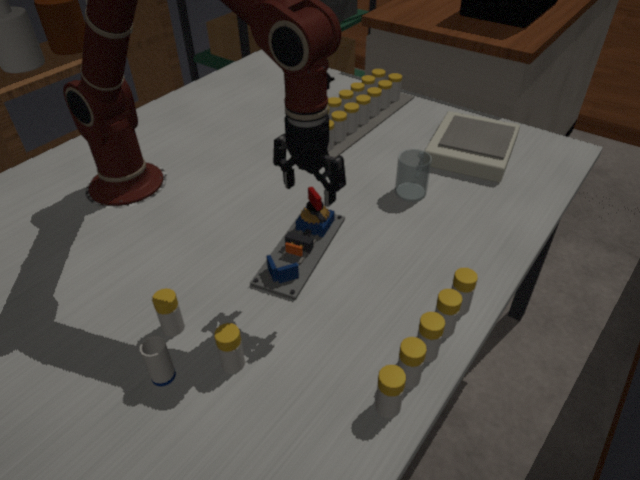

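View pics/side0.png

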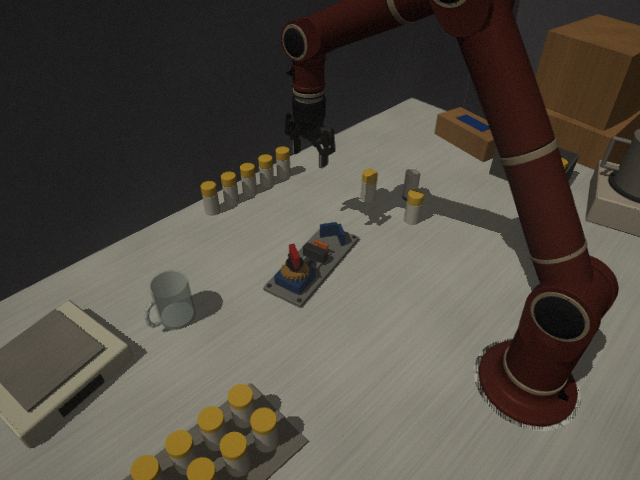

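The scene view shows the open tube (rim near (154,345), foot near (161,378)) between two capped tubes, with the clamp at around (300,250). In the side view the tube (412,185) is partly behind a capped one.

View pics/wrist0.png

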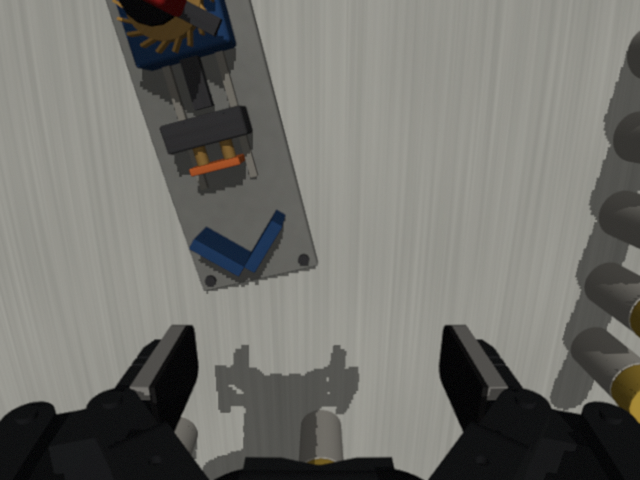

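Run:
```python
from h import *
for n in('scene','side'):
    c=cam(n);h=cv2.cvtColor(c['image'],cv2.COLOR_RGB2HSV)
    for nm,lo,hi,z in(('blue',(105,130,30),(130,255,255),.006),('yel',(18,150,80),(32,255,255),.094),('red',(0,200,110),(6,255,255),.112),('org',(7,200,120),(15,255,255),.034)):
        m=cv2.inRange(h,lo,hi);k,l,s,ce=cv2.connectedComponentsWithStats(m)
        for i in range(1,k):
            if s[i,4]>25: print(n,nm,s[i].tolist(),ce[i].round(1),onz(c,*ce[i],z).round(3))
```

```text
scene blue [296, 211, 38, 26, 348] [315.3 225.5] [0.539 0.158 0.006]
scene blue [267, 256, 31, 27, 408] [282.9 271.2] [ 0.576 -0.01   0.006]
scene blue [153, 374, 22, 12, 42] [164.9 382. ] [ 0.584 -0.352  0.006]
scene yel [372, 69, 13, 6, 65] [378.2  71.6] [0.289 0.839 0.094]
scene yel [389, 73, 13, 7, 69] [395.   76.3] [0.354 0.839 0.094]
scene yel [362, 76, 13, 6, 70] [368.1  78.3] [0.29  0.775 0.094]
scene yel [379, 80, 13, 7, 75] [385.2  83. ] [0.354 0.777 0.094]
scene yel [352, 83, 12, 7, 69] [357.6  85.6] [0.292 0.71  0.094]
scene yel [368, 87, 13, 8, 76] [374.3  90.5] [0.355 0.711 0.094]
scene yel [340, 90, 13, 7, 76] [346.1  93.1] [0.292 0.645 0.094]
scene yel [356, 95, 14, 8, 83] [363.1  98.1] [0.354 0.646 0.094]
scene yel [328, 98, 13, 7, 79] [334.2 100.9] [0.292 0.58  0.094]
scene yel [345, 103, 14, 8, 88] [351.5 106.1] [0.355 0.582 0.094]
scene yel [332, 111, 14, 9, 96] [338.7 114.7] [0.354 0.517 0.094]
scene yel [329, 120, 5, 7, 27] [330.6 123.4] [0.365 0.461 0.094]
scene yel [321, 208, 7, 9, 31] [324.2 211.6] [0.59  0.127 0.094]
scene yel [455, 268, 22, 17, 281] [465.7 
[... 903 characters left out ...]
4.2] [ 0.648 -0.235  0.094]
side yel [221, 171, 15, 16, 165] [227.1 178.2] [0.918 0.073 0.094]
side yel [200, 181, 16, 16, 179] [207.1 187.7] [0.918 0.141 0.094]
side yel [407, 190, 17, 16, 194] [414.2 197.5] [ 0.485 -0.238  0.094]
side yel [228, 384, 25, 26, 482] [239.6 396.3] [0.339 0.469 0.094]
side yel [197, 406, 27, 27, 526] [209.9 418.9] [0.34  0.533 0.094]
side yel [250, 407, 27, 28, 556] [262.5 420.2] [0.276 0.469 0.094]
side yel [165, 430, 27, 28, 571] [177.9 443.2] [0.34  0.597 0.094]
side yel [220, 431, 27, 30, 594] [232.6 445.1] [0.276 0.533 0.094]
side yel [131, 455, 28, 25, 563] [144.5 467.8] [0.342 0.66  0.094]
side yel [187, 457, 28, 23, 541] [200.6 469.1] [0.279 0.594 0.094]
```

The wrist view shows the V with its vertex near (247,262), the pad at (217,165), the jaw at (205,130) and the plate end corners at (205,292) and (317,265).

Run:
```python
from h import *
c=cam('wrist')
for p in((205,292),(317,265),(110,0),(248,0)): print('plate',p,onz(c,*p,.012).round(4))
for p in((190,245),(240,275),(247,250),(283,213),(252,268)): print('V',p,onz(c,*p,.052).round(4))
for p in((191,174),(244,161)): print('pad',p,onz(c,*p,.047).round(4))
for p in((165,153),(250,130)): print('jaw front top',p,onz(c,*p,.048).round(4))
```

```text
plate (205, 292) [ 0.5446 -0.084   0.012 ]
plate (317, 265) [ 0.649 -0.057  0.012]
plate (110, 0) [0.4876 0.1629 0.012 ]
plate (248, 0) [0.596  0.1601 0.012 ]
V (190, 245) [ 0.5476 -0.025   0.052 ]
V (240, 275) [ 0.5864 -0.0507  0.052 ]
V (247, 250) [ 0.5932 -0.0292  0.052 ]
V (283, 213) [0.6228 0.0011 0.052 ]
V (252, 268) [ 0.5965 -0.0446  0.052 ]
pad (191, 174) [0.552  0.0309 0.047 ]
pad (244, 161) [0.5936 0.0406 0.047 ]
jaw front top (165, 153) [0.5336 0.0472 0.048 ]
jaw front top (250, 130) [0.5993 0.0636 0.048 ]
```

{"name": "move_arm", "arguments": {"moves": [0, 0, 0, 0, -0.93, -0.23, -1, 0, 0, 0, 0, -0.93, -0.23, -1, 0, 0, 0, 0, -0.93, -0.23, -1, 0, 0, 0, 0, -0.93, -0.23, -1, 0, 0, 0, 0, -0.93, -0.23, -1, 0, 0, 0, 0, -0.93, -0.23, -1, 0, 0, 0, 0, 0, 0, -1, 0, 0, 0, 0, 0, 0, -1], "force": 25}}

```text
clock: 1.3
position: [0.5673, -0.3342, 0.2002]
eef_rot: [85.4, 89.9, 85.4]
contact_force: [0.8, 0.4, -0.4]
grip_width: 0.0856
```

View wrist.

Run:
```python
from h import *
c=cam('wrist');save(c,'wrist1.png');np.save('w1.npy',c)
```

```text
(no output)
```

View pics/wrist1.png

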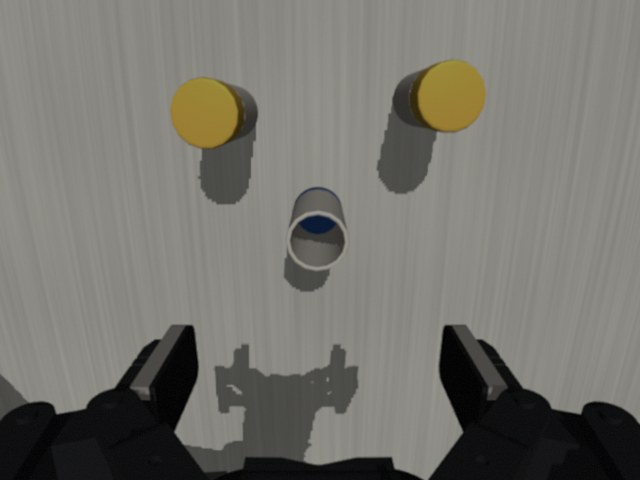

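The open rim is centred at about (317.5,240.5), with the capped tubes at (207,113) and (450,96). I'll turn those into positions.

Run:
```python
from h import *
c=np.load('w1.npy',allow_pickle=True).item()
for p in((317.5,240.5),(288,241),(347,241)): print(onz(c,*p,.092).round(4))
for p in((207,113),(450,96)): print('cap',onz(c,*p,.094).round(4))
print(env.read_state()['position'])
print('yaw',np.array(c['world_from_camera'])[:3,0])
```

```text
[ 0.5675 -0.3429  0.092 ]
[ 0.547  -0.3432  0.092 ]
[ 0.588  -0.3432  0.092 ]
cap [ 0.4974 -0.2574  0.094 ]
cap [ 0.651  -0.2469  0.094 ]
[ 0.56798038 -0.33286628  0.20032251]
yaw [9.99999977e-01 6.66600358e-05 2.05893247e-04]
```

{"name": "move_arm", "arguments": {"moves": [0, 0, 0, 0, -0.165, 0, -1, 0, 0, 0, 0.49, 0, 0, -1, 0, 0, 0, 0.49, 0, 0, -1, 0, 0, 0, 0.49, 0, 0, -1, 0, 0, 0, 0.49, 0, 0, -1, 0, 0, 0, 0.49, 0, 0, -1, 0, 0, 0, 0, 0, 0, -1, 0, 0, 0, 0, 0, 0, 0.2]}}

```text
clock: 2.35
position: [0.5684, -0.3449, 0.0547]
eef_rot: [-30.6, 89.9, -30.6]
contact_force: [0.1, -0.6, 0.5]
grip_width: 0.0698
```

{"name": "move_arm", "arguments": {"moves": [0, 0, 0, 0, 0, 0, 0.2, 0, 0, 0, 0, 0, 0, 0.3, 0, 0, 0, 0, 0, 0, 0.3, 0, 0, 0, 0, 0, 0, 0.3, 0, 0, 0, 0, 0, 0, 0.3, 0, 0, 0, 0, 0, 0, 0.3]}}

```text
clock: 3.1
position: [0.5681, -0.3455, 0.0555]
eef_rot: [-33.8, 89.8, -33.8]
contact_force: [-0.9, -0.5, 6.3]
grip_width: 0.0424
```

{"name": "move_arm", "arguments": {"moves": [0, 0, 0, -0.2, 0, 0, 0.3, 0, 0, 0, -0.5, 0, 0, 0.3, 0, 0, 0, -0.6, 0, 0, 0.3, 0, 0, 0, -0.6, 0, 0, 0.3, 0, 0, 0, -0.6, 0, 0, 0.3, 0, 0, 0, 0, 0, 0, 0.3]}}

```text
clock: 3.85
position: [0.5691, -0.3458, 0.2077]
eef_rot: [-29.5, 89.5, -29.5]
contact_force: [0.2, -0.4, -1.4]
grip_width: 0.042
```

Run:
```python
import cv2
i=cv2.imread('pics/wrist0.png')[150:295,180:325]
cv2.imwrite('pics/v0.png',cv2.resize(i,(580,580),interpolation=cv2.INTER_CUBIC)*2 if i.max()<128 else cv2.resize(cv2.convertScaleAbs(i,alpha=1.6),(580,580),interpolation=cv2.INTER_CUBIC))
```

```text
(no output)
```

View pics/v0.png

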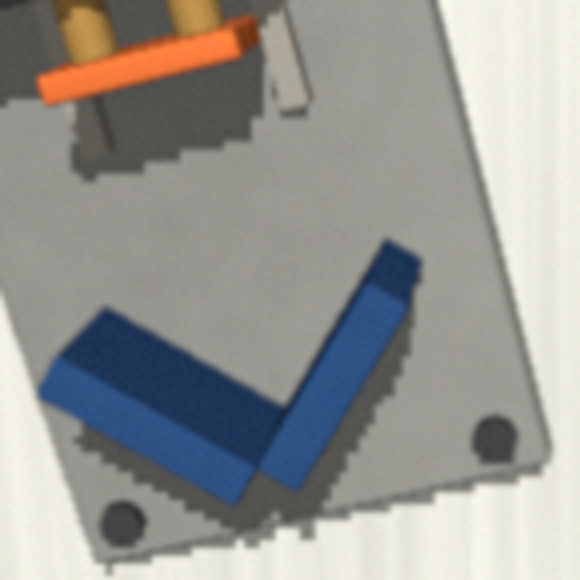

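The V's inner top edges run from crop (62,358) to (257,468) to (372,280). The tube is held.

Run:
```python
from h import *
c=np.load('w1.npy',allow_pickle=True).item()
# camera pose at start
c['world_from_camera']=np.array([[1,.0005,-.002,.6495],[0,-.951,-.31,.079],[-.002,.31,-.951,.373],[0,0,0,1.]])
f=lambda a,b,z:onz(c,180+a/4,150+b/4,z)[:2]
L,V,R=f(62,358,.052),f(257,468,.052),f(372,280,.052)
a=(L-V)/np.linalg.norm(L-V);b=(R-V)/np.linalg.norm(R-V)
half=np.arccos(a@b)/2;bis=(a+b)/np.linalg.norm(a+b)
print(L,V,R,np.degrees(half),'bis yaw',np.degrees(np.arctan2(-bis[0],bis[1])),'nest',V+bis*.022/np.sin(half))
for q in ((40,90),(240,45)): print('padtop front',f(*q,.047))
# pixel rows: inside bottom edges on plate
print('bottom inner',f(105,308,.012),f(285,408,.012),f(388,240,.012))
L,V,R=f(105,308,.012),f(285,408,.012),f(388,240,.012)
a=(L-V)/np.linalg.norm(L-V);b=(R-V)/np.linalg.norm(R-V)
half=np.arccos(a@b)/2;bis=(a+b)/np.linalg.norm(a+b)
print(np.degrees(half),np.degrees(np.arctan2(-bis[0],bis[1])),V+bis*.022/np.sin(half))
```

```text
[ 0.55142512 -0.02044609] [ 0.58907676 -0.04369795] [ 0.61364329 -0.00454454] 45.20421245610416 bis yaw 13.09828389962883 nest [ 0.58205093 -0.01350215]
padtop front [0.55027796 0.0319328 ]
padtop front [0.58939568 0.04027382]
bottom inner [ 0.5498369  -0.02127562] [ 0.58864553 -0.04457557] [ 0.61294319 -0.00598907]
45.60927800386564 13.410932797277393 [ 0.58150498 -0.01462802]
```

{"name": "move_arm", "arguments": {"moves": [0, 0, 0, 0, 0.925, 0.035, 0.3, 0, 0, 0, 0, 0.925, 0.035, 0.3, 0, 0, 0, 0, 0.925, 0.035, 0.3, 0, 0, 0, 0, 0.925, 0.035, 0.3, 0, 0, 0, 0, 0.925, 0.035, 0.3, 0, 0, 0, 0, 0.925, 0.035, 0.3, -0.83, 0, 0, 0, 0, 0, 0.3, -0.83, 0, 0, 0, 0, 0, 0.3]}}

```text
clock: 4.85
position: [0.5787, -0.0103, 0.2023]
eef_rot: [167.8, 89.8, -178.5]
contact_force: [0.1, -0.9, 0.7]
grip_width: 0.042
```

{"name": "move_arm", "arguments": {"moves": [0, 0, 0, 0.5, 0, 0, 0.3, 0, 0, 0, 0, 0, 0, 0.3]}}

```text
clock: 5.1
position: [0.5769, -0.0117, 0.1706]
eef_rot: [166.9, 89.5, -179.8]
contact_force: [0.2, -0.2, -0.2]
grip_width: 0.0423
```

Run:
```python
from h import *
c=cam('wrist');save(c,'wrist2.png');np.save('w2.npy',c)
s=env.read_state();print(s['position'],s['contact_force'],np.array(c['world_from_camera']).round(4).tolist())
```

```text
[ 0.57832349 -0.01168789  0.17212766] [ 0.03903712  0.35764748 -0.54851862] [[0.9732, 0.2211, 0.0639, 0.5606], [0.23, -0.9254, -0.3014, 0.0653], [-0.0075, 0.308, -0.9514, 0.3447], [0.0, 0.0, 0.0, 1.0]]
```

View pics/wrist2.png

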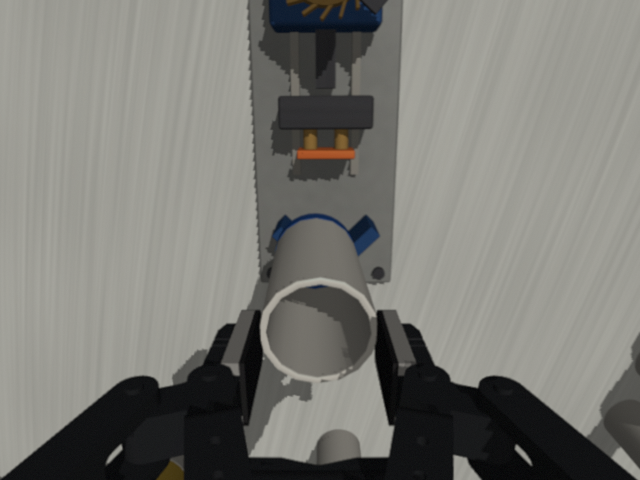

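The tube is upright in the grip, rim centred at (319,330). The V is behind it, with the pad at (326,154) and the jaw at (325,112).

Run:
```python
from h import *
c=np.load('w2.npy',allow_pickle=True).item()
zt=.172-.0555
print('rim',onz(c,319,330,zt+.092),onz(c,262,330,zt+.092),onz(c,376,330,zt+.092))
print('foot back edge',onz(c,316,214,zt),'foot front',onz(c,316,287,zt))
print('tcp',env.read_state()['position'])
print('pad',onz(c,297,159,.047),onz(c,354,158,.047),'jaw',onz(c,280,128,.048),onz(c,373,128,.048))
```

```text
rim [ 0.57734985 -0.00876255  0.2085    ] [ 0.55735673 -0.0136177   0.2085    ] [ 0.59731903 -0.00399885  0.2085    ]
foot back edge [0.57050975 0.01065124 0.1165    ] foot front [ 0.58046471 -0.03177684  0.1165    ]
tcp [ 0.57832349 -0.01168789  0.17212766]
pad [0.55181589 0.02900428 0.047     ] [0.58996837 0.03877725 0.047     ] jaw [0.53614265 0.04680089 0.048     ] [0.59727857 0.06131576 0.048     ]
```

{"name": "move_arm", "arguments": {"moves": [0, 0, 0, 0, -0.02, 0.085, 0.3, 0, 0, 0, 0.4, 0, 0, 0.3, 0, 0, 0, 0.4, 0, 0, 0.3, 0, 0, 0, 0.4, 0, 0, 0.3, 0, 0, 0, 0.35, 0, 0, 0.3, 0, 0, 0, 0, 0, 0, 0.3, 0, 0, 0, 0, 0, 0, 0.3]}}

```text
clock: 6.02
position: [0.586, -0.012, 0.0813]
eef_rot: [-22.4, 89.9, -9.2]
contact_force: [1.0, -0.1, -0.9]
grip_width: 0.0422
```

Run:
```python
from h import *
s=env.read_state();print(s['position'],s['contact_force'])
c=cam('wrist');save(c,'wrist3.png');np.save('w3.npy',c)
a=cam('side');b=cam('scene')
x=cv2.resize(a['image'][200:320,240:400],(640,480),interpolation=cv2.INTER_CUBIC)
y=cv2.resize(b['image'][170:310,230:370],(480,480),interpolation=cv2.INTER_CUBIC)
im=np.hstack([cv2.resize(x,(420,315)),cv2.resize(y,(315,315))])
cv2.imwrite('pics/pre.png',cv2.cvtColor(cv2.convertScaleAbs(im,alpha=1.5),cv2.COLOR_RGB2BGR))
```

```text
[ 0.58596255 -0.01200331  0.08125977] [ 0.99474696 -0.12001696 -0.93159584]
```

View pics/pre.png

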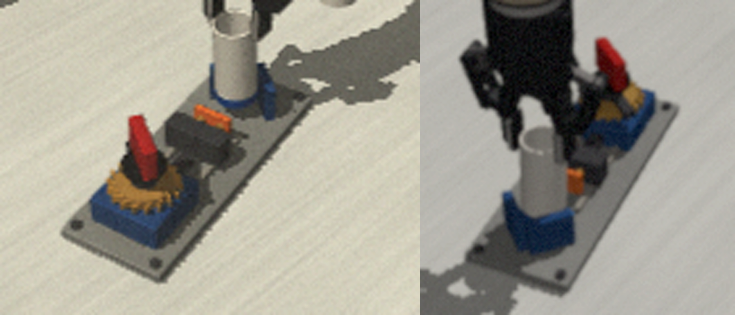

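Both views show the tube hovering over the V, ahead of the pad. I'll refine the sideways error from the rim.

Run:
```python
from h import *
c=np.load('w3.npy',allow_pickle=True).item()
h=cv2.cvtColor(c['image'],cv2.COLOR_RGB2HSV);print(np.array(c['world_from_camera']).round(4)[:3,3])
m=cv2.inRange(h,(5,180,100),(15,255,255));k,l,s,ce=cv2.connectedComponentsWithStats(m);print([ (s[i].tolist(),onz(c,*ce[i],.045)) for i in range(1,k) if s[i,4]>60])
for p in((262,330),(376,330),(319,330)): print(onz(c,*p,.0813-.0555+.092))
m=cv2.inRange(h,(105,130,20),(130,255,255));k,l,s,ce=cv2.connectedComponentsWithStats(m);print([s[i].tolist() for i in range(1,k) if s[i,4]>60])
s=env.read_state();print(s['position'])
```

```text
[0.5681 0.0651 0.2552]
[([268, 157, 80, 17, 1154], array([0.5696806 , 0.03725225, 0.045     ]))]
[ 0.56608867 -0.01458429  0.1178    ]
[ 0.60651971 -0.00509663  0.1178    ]
[ 0.5862879  -0.00980099  0.1178    ]
[[283, 217, 59, 14, 142], [235, 247, 34, 54, 1042], [358, 247, 25, 42, 502], [293, 279, 45, 14, 384]]
[ 0.58568185 -0.01194625  0.08120363]
```

{"name": "move_arm", "arguments": {"moves": [0, 0, 0, 0, 0.015, -0.065, 0.3, 0, 0, 0, 0, 0, 0, 0.3, 0, 0, 0, 0.1, 0, 0, 0.3, 0, 0, 0, 0.09, 0, 0, 0.3, 0, 0, 0, 0, 0, 0, 0.3, 0, 0, 0, 0, 0, 0, 0.3]}}

```text
clock: 6.92
position: [0.581, -0.0117, 0.069]
eef_rot: [158.1, 90.0, 171.3]
contact_force: [-0.1, 0.1, 0.3]
grip_width: 0.0422
```

{"name": "move_arm", "arguments": {"moves": [0, 0, 0, 0.03, 0, 0, 0.3, 0, 0, 0, 0, 0, 0, 0.3]}}

```text
clock: 7.18
position: [0.581, -0.0117, 0.0673]
eef_rot: [162.7, 90.0, 176.0]
contact_force: [0.1, 0.3, -0.8]
grip_width: 0.0423
```

{"name": "move_arm", "arguments": {"moves": [0, 0, 0, 0.02, 0, 0, 0.3, 0, 0, 0, 0, 0, 0, 0.3]}}

```text
clock: 7.42
position: [0.5809, -0.0117, 0.066]
eef_rot: [159.5, 90.0, 172.7]
contact_force: [-0.3, -0.4, 0.1]
grip_width: 0.0422
```

{"name": "move_arm", "arguments": {"moves": [0, 0, 0, 0.02, 0, 0, 0.3, 0, 0, 0, 0, 0, 0, 0.3]}}

```text
clock: 7.68
position: [0.5809, -0.0117, 0.0648]
eef_rot: [158.6, 90.0, 171.9]
contact_force: [-0.7, 0.7, -0.5]
grip_width: 0.0422
```

{"name": "move_arm", "arguments": {"moves": [0, 0, 0, 0.02, 0, 0, 0.3, 0, 0, 0, 0, 0, 0, 0.3]}}

```text
clock: 7.92
position: [0.5809, -0.0117, 0.0636]
eef_rot: [160.4, 90.0, 173.6]
contact_force: [0.1, 0.9, -0.5]
grip_width: 0.0422
```

{"name": "move_arm", "arguments": {"moves": [0, 0, 0, 0.02, 0, 0, 0.3, 0, 0, 0, 0, 0, 0, 0.3]}}

```text
clock: 8.18
position: [0.5809, -0.0117, 0.0624]
eef_rot: [157.0, 90.0, 170.3]
contact_force: [0.8, -0.3, -0.8]
grip_width: 0.0422
```

{"name": "move_arm", "arguments": {"moves": [0, 0, 0, 0.02, 0, 0, 0.3, 0, 0, 0, 0, 0, 0, 0.3]}}

```text
clock: 8.43
position: [0.5809, -0.0117, 0.0612]
eef_rot: [162.9, 90.0, 176.2]
contact_force: [-0.9, -0.0, -1.2]
grip_width: 0.0425
```

Run:
```python
from h import *
c=cam('wrist');np.save('w4.npy',c)
a=cam('side');b=cam('scene')
x=cv2.resize(a['image'][215:305,320:380][:, :],(300,450),interpolation=cv2.INTER_CUBIC)
y=cv2.resize(b['image'][220:310,240:330],(450,450),interpolation=cv2.INTER_CUBIC)
x=cv2.resize(a['image'][200:275,300:375],(450,450),interpolation=cv2.INTER_CUBIC)[:, :350]
im=np.hstack([x,y]);cv2.imwrite('pics/pre2.png',cv2.cvtColor(cv2.convertScaleAbs(im,alpha=1.5),cv2.COLOR_RGB2BGR))
```

```text
(no output)
```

View pics/pre2.png

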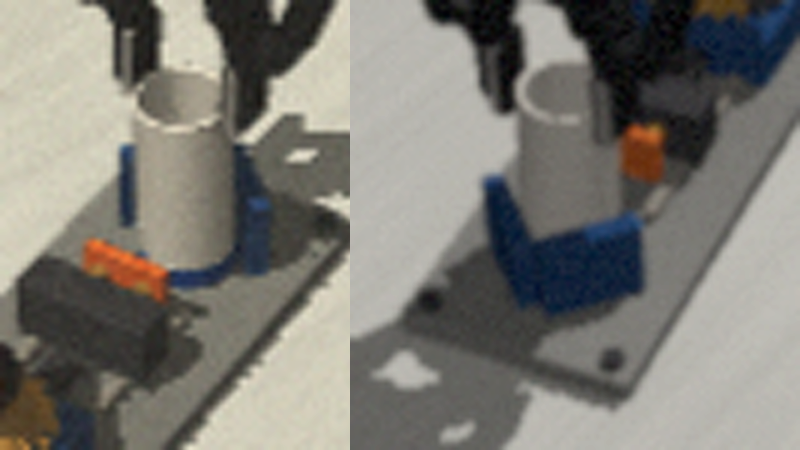

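The foot sits over the plate between the V arms, clear of the pad. I'll triangulate the rim to get the height.

Run:
```python
from h import *
a=cam('side');b=cam('scene')
P=tri(a,(330.3,216.7),b,(283,238.4));print(P,proj(a,P),proj(b,P))
print(env.read_state()['contact_force'],env.read_state()['position'])
```

```text
[ 0.5788823  -0.00474945  0.10209441] [330.10336271 216.69406094] [282.76208316 238.41979249]
[-0.71073166  0.62407233  0.41556312] [ 0.58104674 -0.01167078  0.06133832]
```

{"name": "move_arm", "arguments": {"moves": [0, 0, 0, 0.02, 0, 0, 0.3, 0, 0, 0, 0, 0, 0, 0.3]}}

```text
clock: 8.93
position: [0.5813, -0.0122, 0.0608]
eef_rot: [-47.5, 89.9, -34.2]
contact_force: [-0.4, 0.5, 4.9]
grip_width: 0.0422
```

{"name": "move_arm", "arguments": {"moves": [0, 0, 0, -0.02, 0, 0, 0.3, 0, 0, 0, 0, -0.04, 0, 0.3, 0, 0, 0, 0, 0, 0, 0.3, 0, 0, 0, 0, 0, 0, 0.3]}}

```text
clock: 9.43
position: [0.5816, -0.0137, 0.0611]
eef_rot: [95.2, 90.0, 108.5]
contact_force: [0.1, 0.9, -0.9]
grip_width: 0.0425
```

{"name": "move_arm", "arguments": {"moves": [0, 0, 0, 0, 0, 0, -0.2, 0, 0, 0, 0, 0, 0, -0.3, 0, 0, 0, 0, 0, 0, -0.7, 0, 0, 0, 0, 0, 0, -1, 0, 0, 0, 0, 0, 0, -1, 0, 0, 0, 0, 0, 0, -1]}}

```text
clock: 10.18
position: [0.5815, -0.014, 0.0613]
eef_rot: [145.7, 90.0, 159.0]
contact_force: [0.2, 1.6, 0.4]
grip_width: 0.0855
```

{"name": "move_arm", "arguments": {"moves": [0, 0, 0, -0.4, 0, 0, -1, 0, 0, 0, -0.6, 0, 0, -1, 0, 0, 0, -0.6, 0, 0, -1, 0, 0, 0, -0.6, 0, 0, -1, 0, 0, 0, 0, 0, 0, -1, 0, 0, 0, 0, 0, 0, -1]}}

```text
clock: 10.92
position: [0.5809, -0.0141, 0.1927]
eef_rot: [167.8, 89.9, -179.0]
contact_force: [0.1, -0.3, 0.0]
grip_width: 0.0853
```

Run:
```python
from h import *
c=cam('wrist');save(c,'wrist5.png');np.save('w5.npy',c);print(env.read_state()['position'])
```

```text
[ 0.58054868 -0.0140376   0.19209377]
```

View pics/wrist5.png

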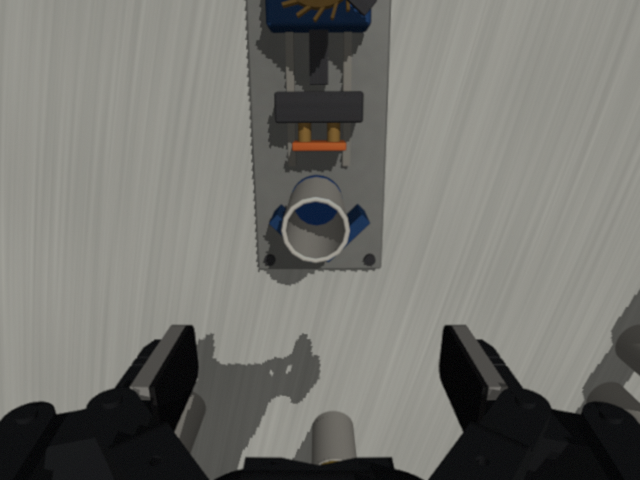

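The tube stands alone in the V, its rim at (316,230) and the pad at (320,146). Next I'll locate the knob.

Run:
```python
from h import *
a=cam('side');b=cam('scene')
def red(c,x0,x1,y0,y1):
    h=cv2.cvtColor(c['image'],cv2.COLOR_RGB2HSV);m=cv2.inRange(h,(0,170,60),(6,255,255))|cv2.inRange(h,(174,170,60),(180,255,255))
    w=np.zeros_like(m);w[y0:y1,x0:x1]=m[y0:y1,x0:x1]
    k,l,s,ce=cv2.connectedComponentsWithStats(w);i=1+s[1:,4].argmax();return ce[i],s[i]
pa,sa=red(a,270,320,225,300);pb,sb=red(b,290,340,170,230)
print(pa,sa,pb,sb);print(tri(a,pa,b,pb))
c=np.load('w5.npy',allow_pickle=True).item();print('tube',onz(c,316,230,.104))
print('clamp sides',onz(c,248,40,.012),onz(c,390,40,.012),'jaw',onz(c,275,122,.048),onz(c,363,122,.048))
print('origin+knob est',)
```

```text
[293.70866142 254.48031496] [289 244  11  25 127] [314.16666667 193.38333333] [309 188  12  12  60]
[0.5376904  0.15825193 0.10354595]
tube [ 0.5789852  -0.01021826  0.104     ]
clamp sides [0.49878661 0.10010413 0.012     ] [0.60503474 0.12520151 0.012     ] jaw [0.5348787  0.04642484 0.048     ] [0.59680529 0.0610634  0.048     ]
origin+knob est
```

{"name": "move_arm", "arguments": {"moves": [0, 0, 0, -0.2, 0.73, 0, -1, 0, 0, 0, 0, 0.73, 0, -1, 0, 0, 0, 0, 0.73, 0, -1, 0, 0, 0, 0, 0.73, 0, -1, 0, 0, 0, 0, 0, 0, -1, 0, 0, 0, 0, 0, 0, -1]}}

```text
clock: 11.82
position: [0.5411, 0.1555, 0.2045]
eef_rot: [-144.5, 89.9, -131.3]
contact_force: [0.5, -0.7, 0.4]
grip_width: 0.0855
```

Run:
```python
from h import *
c=cam('wrist');save(c,'wrist6.png');np.save('w6.npy',c)
h=cv2.cvtColor(c['image'],cv2.COLOR_RGB2HSV);m=cv2.inRange(h,(0,150,40),(6,255,255))|cv2.inRange(h,(174,150,40),(180,255,255))
k,l,s,ce=cv2.connectedComponentsWithStats(m)
for i in range(1,k):
    if s[i,4]>50:
        pts=np.argwhere(l==i)[:,::-1].astype(np.float32);r=cv2.minAreaRect(pts);print(s[i],ce[i],r,onz(c,*r[0],.105),[onz(c,*p,.112).round(4) for p in cv2.boxPoints(r)])
print(env.read_state()['position'])
```

```text
[ 283  199   69   68 2236] [317.82334526 232.06395349] ((318.5574035644531, 232.6311492919922), (79.76697540283203, 30.216705322265625), 39.80556869506836) [0.54201291 0.15482617 0.105     ] [array([0.5141, 0.16  , 0.112 ]), array([0.523 , 0.1777, 0.112 ]), array([0.5696, 0.1536, 0.112 ]), array([0.5612, 0.1348, 0.112 ])]
[0.54148752 0.15471417 0.20466658]
```

View pics/wrist6.png

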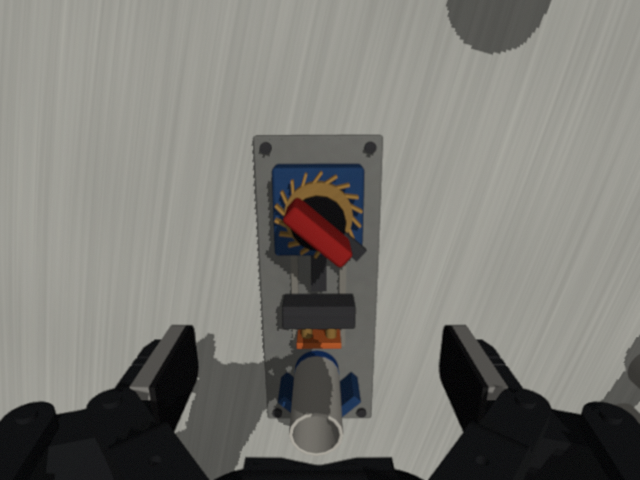

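The bar runs from (290,208) to (347,258) in the image, about -27° in world yaw. The tube is still upright and the beaker is out of the way.

Run:
```python
from h import *
c=np.load('w6.npy',allow_pickle=True).item()
print(onz(c,316.3,235.3,.112),onz(c,318.5,232.6,.105))
s=env.read_state();print(s['joint_positions'].round(1),s['position'])
h=cv2.cvtColor(c['image'],cv2.COLOR_RGB2HSV)
b=cv2.inRange(h,(105,120,30),(130,255,255));k,l,st,ce=cv2.connectedComponentsWithStats(b)
for i in range(1,k):
    if st[i,4]>200: print('blue',st[i],[onz(c,*p,.042).round(4) for p in cv2.boxPoints(cv2.minAreaRect(np.argwhere(l==i)[:,::-1].astype(np.float32)))])
# bright-red top face
r=c['image'][...,0].astype(int);m=((h[...,0]<7)|(h[...,0]>173))&(h[...,1]>150)
print(np.percentile(r[m],[5,25,50,75,95]))
mm=(m&(r>np.percentile(r[m],75)*.85)).astype(np.uint8);rc=cv2.minAreaRect(np.argwhere(mm)[:,::-1].astype(np.float32));print(rc,onz(c,*rc[0],.112))
```

```text
[0.54052876 0.1547191  0.112     ] [0.54197057 0.15483846 0.105     ]
[-14.3  27.3  -6.   95.8   3.3  57.1  -8.2] [0.54148752 0.15471417 0.20466658]
blue [ 272  165   92   43 1883] [array([0.5046, 0.1492, 0.042 ]), array([0.4979, 0.1823, 0.042 ]), array([0.5674, 0.1987, 0.042 ]), array([0.5762, 0.1661, 0.042 ])]
blue [274 224  29  31 393] [array([0.509 , 0.1356, 0.042 ]), array([0.5314, 0.1409, 0.042 ]), array([0.537 , 0.1155, 0.042 ]), array([0.5142, 0.1101, 0.042 ])]
blue [341 373  19  42 556] [array([0.597 , 0.0091, 0.042 ]), array([0.6127, 0.0137, 0.042 ]), array([ 0.6266, -0.0308,  0.042 ]), array([ 0.6103, -0.0355,  0.042 ])]
blue [279 374  14  37 383] [array([ 0.5486, -0.0441,  0.042 ]), array([ 0.5433, -0.0036,  0.042 ]), array([ 0.5545, -0.002 ,  0.042 ]), array([ 0.5602, -0.0425,  0.042 ])]
[ 63.  85. 120. 129. 133.]
((317.875244140625, 236.5443115234375), (74.33233642578125, 17.345726013183594), 39.47246170043945) [0.54172416 0.15412953 0.112     ]
```

{"name": "move_arm", "arguments": {"moves": [-0.88, 0, 0, 0, 0, 0, -1, -0.88, 0, 0, 0, 0, 0, -1, -0.88, 0, 0, 0, 0, 0, -1, -0.88, 0, 0, 0, 0, 0, -1, -0.88, 0, 0, 0, 0, 0, -1, -0.88, 0, 0, 0, 0, 0, -1, -0.88, 0, 0, 0, 0, 0, -1, 0, 0, 0, 0, 0, 0, -1]}}

```text
clock: 12.88
position: [0.5418, 0.1544, 0.2049]
eef_rot: [171.9, 89.9, -125.8]
contact_force: [0.7, 0.0, -0.1]
grip_width: 0.0854
```

```bash
cat > st.py <<'E'
from h import *
c=cam('wrist');s=env.read_state()
from scipy.spatial.transform import Rotation as Ro
R=Ro.from_euler('xyz',s['eef_rot'],degrees=True).as_matrix()
print(s['clock'],s['position'].round(4),'toolz yaw',np.degrees(np.arctan2(R[1,2],R[0,2])).round(1),'toolx',R[:,0].round(3),'q',s['joint_positions'].round(1),'F',np.round(s['contact_force'],1),np.round(s['wrist_torque'],2),s['grip_width'])
E
python3 st.py
python3 - <<'E'
from h import *
c=cam('wrist')
h=cv2.cvtColor(c['image'],cv2.COLOR_RGB2HSV);r=c['image'][...,0]
m=((h[...,0]<7)|(h[...,0]>173))&(h[...,1]>150);mm=(m&(r>np.percentile(r[m],75)*.85)).astype(np.uint8);rc=cv2.minAreaRect(np.argwhere(mm)[:,::-1].astype(np.float32));print(rc,onz(c,*rc[0],.112))
E
```

```text
12.925 [0.5417 0.1547 0.205 ] toolz yaw 62.3 toolx [-0.    -0.001 -1.   ] q [ -5.9  28.2 -18.9  95.5  10.5  58.   34. ] F [-0.  -0.1 -0.5] [ 0.    0.01 -0.02] 0.08549316252441241
((316.9999694824219, 233.0), (15.999998092651367, 71.99998474121094), 0.0) [0.54084125 0.15432399 0.112     ]
```

{"name": "move_arm", "arguments": {"moves": [0, 0, 0, 0.4, 0, 0, -1, 0, 0, 0, 0.4, 0, 0, -1, 0, 0, 0, 0.4, 0, 0, -1, 0, 0, 0, 0.4, 0, 0, -1, 0, 0, 0, 0.4, 0, 0, -1, 0, 0, 0, 0, 0, 0, -1, 0, 0, 0, 0, 0, 0, 0], "force": 30}}

```text
clock: 13.85
position: [0.542, 0.1566, 0.0861]
eef_rot: [-46.3, 89.9, 16.2]
contact_force: [0.2, -0.2, 0.5]
grip_width: 0.0694
```

{"name": "move_arm", "arguments": {"moves": [0, 0, 0, 0, 0, 0, 0.5, 0, 0, 0, 0, 0, 0, 0.8, 0, 0, 0, 0, 0, 0, 0.8, 0, 0, 0, 0, 0, 0, 0.8, 0, 0, 0, 0, 0, 0, 0.8, 0, 0, 0, 0, 0, 0, 0.8]}}

```text
clock: 14.6
position: [0.5413, 0.1565, 0.0853]
eef_rot: [111.4, 90.0, 173.9]
contact_force: [-0.5, 0.3, -1.1]
grip_width: 0.0086
```

```bash
python3 st.py
```

```text
14.65 [0.5413 0.1565 0.0853] toolz yaw 62.6 toolx [-0. -0. -1.] q [ -7.8  36.4 -16.5 103.3  14.4  42.4  30.6] F [ 0.3 -0.1 -0. ] [-0.02  0.04 -0.03] 0.008341370669580944
```

Run:
```python
from h import *
a=cam('side')['image'][195:315,250:410];c=cam('wrist')['image'][130:430,200:440];b=cam('scene')['image'][150:270,250:370]
im=np.hstack([cv2.resize(c,(320,400)),np.vstack([cv2.resize(a,(267,200),interpolation=2),cv2.resize(b,(267,200),interpolation=2)])]) 
im=np.hstack([cv2.resize(c,(300,375),interpolation=2),cv2.resize(a,(500,375),interpolation=2)])
cv2.imwrite('pics/g.png',cv2.cvtColor(cv2.convertScaleAbs(im,alpha=1.6),cv2.COLOR_RGB2BGR))
```

```text
(no output)
```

View pics/g.png

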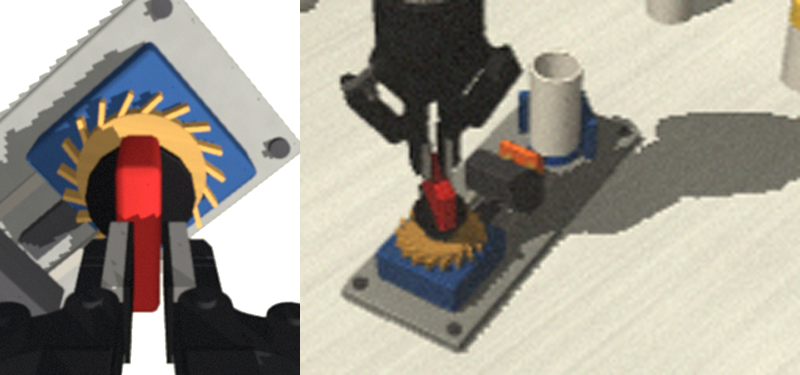

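The pads straddle the bar, but the reading equals the commanded opening, so I'll command fully shut to be sure of the grip.

{"name": "move_arm", "arguments": {"moves": [0, 0, 0, 0, 0, 0, 1, 0, 0, 0, 0, 0, 0, 1, 0, 0, 0, 0, 0, 0, 1]}}

```text
clock: 15.18
position: [0.5413, 0.1565, 0.0853]
eef_rot: [108.7, 90.0, 171.3]
contact_force: [-0.6, 0.2, -1.1]
grip_width: -0.0
```

```bash
python3 st.py
cat > pd.py <<'E'
from h import *
# measure jaw/pad/knob from scene+side cams: orange blobs & dark jaw gap
for n,(x0,x1,y0,y1) in(('scene',(270,330,215,290)),('side',(280,350,210,290))):
    c=cam(n);h=cv2.cvtColor(c['image'],cv2.COLOR_RGB2HSV)
    m=cv2.inRange(h,(5,190,90),(14,255,255));w=np.zeros_like(m);w[y0:y1,x0:x1]=m[y0:y1,x0:x1]
    k,l,s,ce=cv2.connectedComponentsWithStats(w)
    if k<2: print(n,'none');continue
    i=1+s[1:,4].argmax();P=onz(c,*ce[i],.034);yc=np.array([-.23,.973])@(P[:2]-np.array([.5812,-.014]))
    print(n,s[i],ce[i].round(1),P.round(4),'pad along y from nest %.4f'%yc)
E
python3 pd.py
```

```text
15.225 [0.5413 0.1565 0.0853] toolz yaw 62.6 toolx [-0.  0. -1.] q [ -7.8  36.4 -16.5 103.3  14.4  42.4  30.6] F [-0.3  1.4 -0.2] [-0.03  0.01  0.01] 0.0001783841307384429
scene [294 245   8   4  16] [297.2 246.3] [0.5702 0.0499 0.034 ] pad along y from nest 0.0648
side [315 240  11   8  41] [319.8 243.5] [0.578  0.0321 0.034 ] pad along y from nest 0.0456
```

The gripper shut completely, so the bar was missed. I'll check the bar's real height by triangulating from the first pictures, where nothing hides it.

Run:
```python
from h import *
out={}
for n,(x0,x1,y0,y1) in(('scene',(295,335,180,225)),('side',(275,315,235,290))):
    c=cam(n);im=cv2.cvtColor(cv2.imread(f'pics/{n}0.png'),cv2.COLOR_BGR2RGB)
    S=4;cr=cv2.resize(im[y0:y1,x0:x1],None,fx=S,fy=S,interpolation=cv2.INTER_CUBIC);h=cv2.cvtColor(cr,cv2.COLOR_RGB2HSV)
    m=((h[...,0]<7)|(h[...,0]>172))&(h[...,1]>140)&(cr[...,0]>50)
    k,l,s,ce=cv2.connectedComponentsWithStats(m.astype(np.uint8));i=1+s[1:,4].argmax()
    ct=cv2.findContours((l==i).astype(np.uint8),0,1)[0][0]
    ap=cv2.approxPolyDP(ct,5,True)[:,0]/S+[x0,y0];print(n,ap.tolist(),(ce[i]/S+[x0,y0]).round(1))
    # expected corners
    u=np.array([np.cos(np.radians(-27.3)),np.sin(np.radians(-27.3))]);v=np.array([-u[1],u[0]])
    for z in(.112,.076):
        print(z,[proj(c,np.r_[np.array([.541,.1543])+a*.026*u+b*.007*v,z]).round(1).tolist() for a,b in((1,1),(1,-1),(-1,-1),(-1,1))])
    print('tcp now',proj(c,env.read_state()['position']).round(1))
c=np.load('w6.npy',allow_pickle=True).item()
for z in(.112,.076):print('w6',z,[proj(c,np.r_[np.array([.541,.1543])+a*.026*u+b*.007*v,z]).round(1).tolist() for a,b in((1,1),(1,-1),(-1,-1),(-1,1))])
h=cv2.cvtColor(c['image'],cv2.COLOR_RGB2HSV);m=(((h[...,0]<7)|(h[...,0]>173))&(h[...,1]>150)).astype(np.uint8)
ct=max(cv2.findContours(m,0,1)[0],key=cv2.contourArea);print(cv2.approxPolyDP(ct,3,True)[:,0].tolist())
```

```text
scene [[309.75, 187.5], [309.25, 195.5], [309.75, 191.5], [317.0, 201.5], [316.75, 209.0], [318.25, 209.75], [320.75, 208.5], [320.25, 197.25], [312.5, 187.5]] [315.8 197.5]
0.112 [[321.8, 197.0], [316.3, 198.7], [306.8, 186.7], [312.2, 185.1]]
0.076 [[322.0, 209.4], [316.6, 211.0], [307.2, 198.9], [312.5, 197.3]]
tcp now [315.1 200.5]
side [[289.25, 245.25], [289.75, 255.25], [294.5, 268.5], [299.5, 266.75], [299.75, 257.5], [294.0, 244.5]] [294.5 256.3]
0.112 [[288.2, 243.7], [293.9, 242.6], [299.9, 257.1], [293.9, 258.3]]
0.076 [[288.7, 254.9], [294.3, 253.8], [300.1, 268.3], [294.3, 269.6]]
tcp now [293.5 259.1]
w6 0.112 [[353.6, 252.8], [339.6, 267.9], [279.2, 218.8], [293.0, 202.7]]
w6 0.076 [[349.8, 237.0], [337.4, 250.6], [283.6, 206.4], [295.9, 191.9]]
[[295, 199], [283, 221], [306, 243], [341, 266], [351, 256], [347, 238], [307, 203]]
```

Run:
```python
from h import *
c=cam('wrist');h=cv2.cvtColor(c['image'],cv2.COLOR_RGB2HSV);m=(((h[...,0]<7)|(h[...,0]>173))&(h[...,1]>150)).astype(np.uint8)
for ct in cv2.findContours(m,0,1)[0]:
    if cv2.contourArea(ct)>40: print('now',cv2.contourArea(ct),cv2.approxPolyDP(ct,3,True)[:,0].tolist())
s=env.read_state();p=s['position'];print('tcp px',proj(c,p),'tcp+19',proj(c,p+[0,0,.019]),s['grip_width'])
u=np.array([np.cos(np.radians(-27.3)),np.sin(np.radians(-27.3))]);v=np.array([-u[1],u[0]])
for z in(.112,.076):print(z,[proj(c,np.r_[np.array([.541,.1543])+a*.026*u+b*.007*v,z]).round(1).tolist() for a,b in((1,1),(1,-1),(-1,-1),(-1,1))])
x=c['image'][130:430,170:470];a=cam('side')['image'][225:285,265:325]
im=np.hstack([cv2.resize(x,(400,400),interpolation=2),cv2.resize(a,(400,400),interpolation=2)])
cv2.imwrite('pics/now.png',cv2.cvtColor(cv2.convertScaleAbs(im,alpha=1.6),cv2.COLOR_RGB2BGR))
```

```text
now 2467.0 [[321, 239], [303, 239], [294, 249], [294, 321], [298, 320], [301, 306], [329, 306], [328, 248]]
tcp px [318.14124231 292.84121899] tcp+19 [318.16126127 312.32649655] -0.00026934154277908305
0.112 [[330.3, 379.7], [296.0, 379.8], [293.3, 260.1], [331.3, 260.1]]
0.076 [[328.3, 335.1], [299.6, 335.1], [297.7, 232.7], [328.9, 232.6]]
```

The bar matches the stated geometry, yet the shut fingers sit over its top (red is cut off at row 306). So the real fingertips are about 30 mm higher than the TCP reading suggests. I'll touch the bar top gently with the shut fingers to get a height datum.

{"name": "move_arm", "arguments": {"moves": [0, 0, 0, 0.02, 0, 0, 1, 0, 0, 0, 0, 0, 0, 1]}}

```text
clock: 15.78
position: [0.5412, 0.1564, 0.084]
eef_rot: [128.5, 90.0, -168.9]
contact_force: [0.1, 0.6, -0.2]
grip_width: 0.0
```

{"name": "move_arm", "arguments": {"moves": [0, 0, 0, 0.03, 0, 0, 1, 0, 0, 0, 0, 0, 0, 1]}}

```text
clock: 16.02
position: [0.5412, 0.1564, 0.0821]
eef_rot: [126.9, 90.0, -170.5]
contact_force: [0.4, -0.2, -1.0]
grip_width: -0.0005
```

{"name": "move_arm", "arguments": {"moves": [0, 0, 0, 0.03, 0, 0, 1, 0, 0, 0, 0, 0, 0, 1]}}

```text
clock: 16.27
position: [0.5415, 0.1566, 0.0813]
eef_rot: [-69.7, 90.0, -7.2]
contact_force: [-1.5, -0.4, 5.1]
grip_width: 0.0
```

Touched the bar top at reading 0.0815, so the true tip height is the reading plus about 30 mm. I'll open, go down to reading ~0.053 and grip.

{"name": "move_arm", "arguments": {"moves": [0, 0, 0, -0.25, 0, -0.03, 1, 0, 0, 0, 0, 0, 0, 0, 0, 0, 0, 0, 0, 0, 0, 0, 0, 0, 0, 0, 0, 0, 0, 0, 0, 0.35, 0, 0, 0, 0, 0, 0, 0.35, 0, 0, 0, 0, 0, 0, 0, 0, 0, 0]}}

```text
clock: 17.15
position: [0.539, 0.1543, 0.0519]
eef_rot: [135.8, 89.7, -161.6]
contact_force: [0.6, 0.2, -0.3]
grip_width: 0.0425
```

{"name": "move_arm", "arguments": {"moves": [0, 0, 0, 0, 0, 0, 0.5, 0, 0, 0, 0, 0, 0, 1, 0, 0, 0, 0, 0, 0, 1, 0, 0, 0, 0, 0, 0, 1, 0, 0, 0, 0, 0, 0, 1]}}

```text
clock: 17.77
position: [0.5403, 0.1538, 0.0544]
eef_rot: [-161.0, 89.9, -98.4]
contact_force: [-2.5, -3.1, 5.6]
grip_width: 0.0137
```

```bash
python3 st.py
```

```text
17.825 [0.5403 0.1538 0.0544] toolz yaw 62.5 toolx [-0.    -0.002 -1.   ] q [ -8.4  38.8 -15.4 104.9  15.7  38.4  29.6] F [-3.3 -4.4  5.9] [-0.61  0.5   0.05] 0.01343548289931744
```

Gripped (13.7 mm). Testing the anticlockwise sense.

{"name": "move_arm", "arguments": {"moves": [-0.8, 0, 0, 0, 0, 0, 1, -0.8, 0, 0, 0, 0, 0, 1, -0.8, 0, 0, 0, 0, 0, 1, -0.8, 0, 0, 0, 0, 0, 1, -0.8, 0, 0, 0, 0, 0, 1, 0, 0, 0, 0, 0, 0, 1]}}

```text
clock: 18.58
position: [0.5402, 0.1532, 0.0544]
eef_rot: [155.0, 89.9, -110.5]
contact_force: [-2.6, -4.6, 6.6]
grip_width: 0.0134
```

```bash
python3 st.py;python3 pd.py
```

```text
18.625 [0.5402 0.1532 0.0544] toolz yaw 94.5 toolx [-0.001 -0.002 -1.   ] q [ -2.7  40.  -24.4 104.7  24.3  40.6  53.6] F [-2.8 -4.8  6.4] [-0.73  0.55 -0.09] 0.01382089156836837
scene [294 246   7   4  13] [297.  247.8] [0.573  0.0457 0.034 ] pad along y from nest 0.0600
side [316 239  11   8  42] [320.6 242.7] [0.5788 0.0286 0.034 ] pad along y from nest 0.0420
```

{"name": "move_arm", "arguments": {"moves": [0.8, 0, 0, 0, 0, 0, 1, 0.8, 0, 0, 0, 0, 0, 1, 0.8, 0, 0, 0, 0, 0, 1, 0.8, 0, 0, 0, 0, 0, 1, 0.8, 0, 0, 0, 0, 0, 1, 0, 0, 0, 0, 0, 0, 1]}}

```text
clock: 19.48
position: [0.5403, 0.1538, 0.0544]
eef_rot: [-154.8, 89.9, -92.3]
contact_force: [-3.1, -3.0, 6.0]
grip_width: 0.0136
```

```bash
python3 st.py;python3 pd.py
```

```text
19.525 [0.5403 0.1538 0.0544] toolz yaw 62.5 toolx [-0.    -0.002 -1.   ] q [ -8.3  38.8 -15.4 104.9  15.7  38.4  29.6] F [-2.9 -3.   5.7] [-0.61  0.53  0.08] 0.013831229411876115
scene [294 246   7   4  15] [296.9 247.7] [0.5725 0.0461 0.034 ] pad along y from nest 0.0605
side [315 239  12   8  42] [320.4 242.6] [0.5794 0.0286 0.034 ] pad along y from nest 0.0418
```

Anticlockwise drives: the pad advanced about 3.6 mm. Clockwise it stayed put. Next is a drive stroke.

{"name": "move_arm", "arguments": {"moves": [-0.9, 0, 0, 0, 0, 0, 1, -0.9, 0, 0, 0, 0, 0, 1, -0.9, 0, 0, 0, 0, 0, 1, -0.9, 0, 0, 0, 0, 0, 1, -0.9, 0, 0, 0, 0, 0, 1, -0.9, 0, 0, 0, 0, 0, 1, -0.9, 0, 0, 0, 0, 0, 1, 0, 0, 0, 0, 0, 0, 1]}}

```text
clock: 20.62
position: [0.5402, 0.1529, 0.0544]
eef_rot: [139.8, 89.8, -107.3]
contact_force: [-3.2, -5.4, 6.2]
grip_width: 0.0135
```

```bash
python3 st.py;python3 pd.py
```

```text
20.675 [0.5402 0.1529 0.0544] toolz yaw 112.9 toolx [-0.001 -0.003 -1.   ] q [  0.4  41.  -29.6 104.6  29.1  42.2  67.6] F [-2.7 -5.   7.5] [-0.78  0.61  0.01] 0.013053978452974338
scene [293 248   6   4  11] [295.7 249.7] [0.5746 0.0392 0.034 ] pad along y from nest 0.0533
side [317 238  10   7  39] [321.6 241.1] [0.5817 0.0221 0.034 ] pad along y from nest 0.0350
```

{"name": "move_arm", "arguments": {"moves": [-0.9, 0, 0, 0, 0, 0, 1, -0.9, 0, 0, 0, 0, 0, 1, -0.9, 0, 0, 0, 0, 0, 1, -0.9, 0, 0, 0, 0, 0, 1, -0.9, 0, 0, 0, 0, 0, 1, 0, 0, 0, 0, 0, 0, 1]}}

```text
clock: 21.52
position: [0.5406, 0.1525, 0.0544]
eef_rot: [117.3, 89.8, -93.9]
contact_force: [-3.0, -5.2, 7.3]
grip_width: 0.0133
```

```bash
python3 st.py;python3 pd.py
```

```text
21.575 [0.5406 0.1525 0.0544] toolz yaw 148.8 toolx [-0.    -0.004 -1.   ] q [  6.   43.6 -39.4 104.4  37.7  46.   95.8] F [-2.6 -6.1  7.9] [-0.93  0.57 -0.  ] 0.013208660717721709
scene [294 251   5   3  10] [295.8 251.9] [0.5792 0.0337 0.034 ] pad along y from nest 0.0469
side [318 237  13   8  45] [323.8 239.9] [0.5809 0.0146 0.034 ] pad along y from nest 0.0279
```

{"name": "move_arm", "arguments": {"moves": [-0.85, 0, 0, 0, 0, 0, 1, -0.85, 0, 0, 0, 0, 0, 1, -0.85, 0, 0, 0, 0, 0, 1, -0.85, 0, 0, 0, 0, 0, 1, 0, 0, 0, 0, 0, 0, 1]}}

```text
clock: 22.3
position: [0.5411, 0.1524, 0.0544]
eef_rot: [99.4, 89.8, -84.5]
contact_force: [-1.5, -5.5, 8.3]
grip_width: 0.0134
```

```bash
python3 st.py;python3 pd.py
cat > tb.py <<'E'
from h import *
# tube foot in side view, rim brightness; orange vs jaw profile in side view along clamp y
c=cam('side');im=c['image'];h=cv2.cvtColor(im,cv2.COLOR_RGB2HSV)
y=np.array([-.2267,.974]);x=np.array([.974,.2267]);N=np.array([.5812,-.014])
for off in (-.016,-.01,.0,.01):
  print(off,' '.join('%d:%d/%d/%d'%((t*1000,)+tuple(int(v) for v in cv2.getRectSubPix(im,(1,1),tuple(map(float,proj(c,np.r_[N+off*x+t*y,.0465]))))[0,0])) for t in np.arange(.018,.062,.002)))
E
python3 tb.py
```

```text
22.35 [0.5411 0.1523 0.0544] toolz yaw 176.0 toolx [ 0.    -0.004 -1.   ] q [  9.7  45.9 -46.4 104.3  43.5  49.5 117.9] F [-1.6 -5.1  8.2] [-0.99  0.44 -0.06] 0.013389039867540047
scene [294 253   3   2   6] [295.  253.5] [0.581  0.0286 0.034 ] pad along y from nest 0.0415
side [319 236  13   8  47] [324.5 239. ] [0.582  0.0108 0.034 ] pad along y from nest 0.0239
-0.016 18:93/89/79 19:95/92/81 21:98/95/82 23:100/93/81 25:105/91/77 27:121/84/61 29:137/73/40 31:141/68/32 33:127/61/29 35:113/56/28 37:115/57/30 39:115/61/33 41:109/68/35 43:102/71/36 45:82/61/33 47:53/42/27 49:30/28/24 51:28/27/24 53:24/23/21 55:26/25/23 57:26/27/25 59:27/28/26
-0.01 18:104/99/87 19:105/101/89 21:107/102/90 23:111/104/92 25:116/100/83 27:129/85/58 29:142/68/35 31:138/62/30 33:121/54/27 35:113/51/26 37:111/49/23 39:111/49/23 41:111/54/26 43:111/54/27 45:91/49/30 47:62/43/36 49:41/37/35 51:31/30/28 53:26/24/22 55:27/27/25 57:24/27/23 59:27/27/24
0.0 18:115/111/98 19:117/112/100 21:118/114/102 23:118/111/98 25:119/104/88 27:124/92/68 29:138/80/47 31:154/77/36 33:138/68/31 35:122/57/27 37:115/53/25 39:114/52/25 41:113/53/25 43:98/51/27 45:74/44/26 47:54/41/31 49:46/41/36 51:43/41/38 53:41/40/37 55:41/40/38 57:41/40/37 59:41/40/36
0.01 18:115/110/96 19:116/109/97 21:109/103/92 23:94/90/83 25:97/76/63 27:119/70/44 29:142/68/33 31:146/69/31 33:141/68/31 35:129/61/30 37:120/56/28 39:114/57/28 41:109/59/29 43:103/57/28 45:84/51/29 47:60/47/35 49:48/43/39 51:41/40/39 53:41/39/38 55:38/38/36 57:39/38/35 59:41/39/35
```

```bash
cat > gap.py <<'E'
from h import *
y=np.array([-.2267,.974]);x=np.array([.974,.2267]);N=np.array([.5812,-.014]);ts=np.arange(.010,.062,.0005)
F=[];T=[]
for rep in range(3):
  c=cam('side');im=c['image'].astype(np.float32)
  for off in np.arange(-.014,.0121,.002):
    v=np.array([cv2.getRectSubPix(im,(1,1),tuple(map(float,proj(c,np.r_[N+off*x+t*y,.0465]))))[0,0] for t in ts]);o=v[:,0]-v[:,2]
    i=np.where(o>52)[0]
    if len(i): F.append(ts[i[0]]);T.append(ts[i[-1]])
print('face %.2f jaw %.2f D %.2f +- %.2f n%d'%(np.median(F)*1e3,np.median(T)*1e3,(np.mean(T)-np.mean(F))*1e3,np.std(np.array(T)-F)*1e3,len(F)))
# tube: bright rim centre in side view
s=env.read_state();print(s['clock'],s['joint_positions'].round(1)[[2,6]],np.round(s['contact_force'],1),np.round(s['wrist_torque'],2))
E
python3 gap.py
```

```text
face 27.50 jaw 45.50 D 18.62 +- 1.12 n42
22.65 [-46.4 117.9] [-1.9 -6.3  7.5] [-0.98  0.46 -0.04]
```

{"name": "move_arm", "arguments": {"moves": [-0.7, 0, 0, 0, 0, 0, 1, -0.7, 0, 0, 0, 0, 0, 1, 0, 0, 0, 0, 0, 0, 1]}}

```text
clock: 23.02
position: [0.5413, 0.1523, 0.0544]
eef_rot: [92.3, 89.8, -80.5]
contact_force: [-2.3, -5.9, 7.9]
grip_width: 0.0138
```

```bash
python3 gap.py
```

```text
face 26.50 jaw 44.00 D 17.89 +- 0.60 n42
23.175 [-49.1 127.2] [-0.8 -5.5  7.4] [-0.97  0.36 -0.07]
```

{"name": "move_arm", "arguments": {"moves": [-0.7, 0, 0, 0, 0, 0, 1, -0.7, 0, 0, 0, 0, 0, 1, 0, 0, 0, 0, 0, 0, 1]}}

```text
clock: 23.55
position: [0.5415, 0.1524, 0.0544]
eef_rot: [85.3, 89.8, -76.4]
contact_force: [-0.4, -6.2, 5.8]
grip_width: 0.0133
```

```bash
python3 gap.py; python3 st.py
```

```text
face 26.25 jaw 42.50 D 16.18 +- 0.77 n42
23.7 [-51.8 136.6] [-1.1 -5.7  7. ] [-0.98  0.28 -0.1 ]
23.75 [0.5415 0.1524 0.0544] toolz yaw -161.6 toolx [ 0.001 -0.004 -1.   ] q [ 12.3  48.1 -51.8 104.2  47.7  52.6 136.6] F [-0.8 -5.5  6.3] [-0.96  0.33 -0.05] 0.013673938686338266
```

{"name": "move_arm", "arguments": {"moves": [-0.7, 0, 0, 0, 0, 0, 1, -0.7, 0, 0, 0, 0, 0, 1, 0, 0, 0, 0, 0, 0, 1]}}

```text
clock: 24.12
position: [0.5416, 0.1525, 0.0544]
eef_rot: [79.0, 89.8, -71.5]
contact_force: [-1.4, -5.5, 7.0]
grip_width: 0.0136
```

```bash
python3 gap.py;python3 gap.py
```

```text
face 26.00 jaw 41.00 D 14.76 +- 0.72 n42
24.275 [-54.5 146.1] [ 0.1 -5.   7. ] [-0.96  0.25 -0.16]
face 26.00 jaw 41.00 D 14.79 +- 0.73 n42
24.425 [-54.5 146.1] [-0.4 -5.   5.5] [-0.92  0.25 -0.15]
```

{"name": "move_arm", "arguments": {"moves": [-0.5, 0, 0, 0, 0, 0, 1, 0, 0, 0, 0, 0, 0, 1]}}

```text
clock: 24.68
position: [0.5417, 0.1525, 0.0544]
eef_rot: [77.0, 89.8, -69.4]
contact_force: [-0.5, -5.7, 7.4]
grip_width: 0.0131
```

```bash
python3 gap.py;python3 tb.py
python3 - <<'E'
from h import *
# fit tube rim in the side view
for n in('side','scene'):
    c=cam(n);cv2.imwrite(f'pics/l_{n}.png',cv2.cvtColor(c['image'],cv2.COLOR_RGB2BGR))
a=cv2.imread('pics/l_side.png')[200:275,285:375];b=cv2.imread('pics/l_scene.png')[215:300,250:340]
cv2.imwrite('pics/press.png',np.hstack([cv2.resize(cv2.convertScaleAbs(a,alpha=1.7),(450,375),interpolation=2),cv2.resize(cv2.convertScaleAbs(b,alpha=1.7),(340,375),interpolation=2)]))
E
```

```text
face 26.00 jaw 40.00 D 13.99 +- 0.42 n42
24.825 [-55.4 149.5] [-1.  -5.5  6.9] [-0.99  0.21 -0.13]
-0.016 18:95/92/79 19:98/93/81 21:101/94/83 23:106/92/77 25:117/85/62 27:131/77/46 29:143/74/37 31:142/69/33 33:128/59/30 35:115/52/27 37:106/51/27 39:87/47/28 41:56/38/27 43:36/30/25 45:28/27/23 47:28/27/26 49:28/28/27 51:29/29/27 53:30/28/26 55:29/28/26 57:29/28/27 59:28/28/26
-0.01 18:105/101/89 19:107/103/89 21:106/100/88 23:100/90/80 25:107/78/60 27:127/68/39 29:142/63/28 31:136/61/27 33:123/57/27 35:113/51/25 37:101/46/24 39:80/42/26 41:57/41/34 43:44/40/38 45:40/38/37 47:41/39/38 49:38/37/35 51:30/30/29 53:25/26/25 55:28/28/26 57:27/27/25 59:28/27/26
0.0 18:117/111/98 19:118/112/99 21:118/111/99 23:121/106/92 25:129/96/73 27:140/81/50 29:146/73/37 31:147/68/30 33:129/58/28 35:118/53/27 37:110/50/27 39:91/47/29 41:65/44/34 43:49/42/37 45:42/42/40 47:42/41/39 49:41/40/38 51:39/37/36 53:39/37/36 55:39/36/35 57:37/36/34 59:39/39/37
0.01 18:115/109/98 19:114/109/97 21:106/101/90 23:93/88/79 25:104/78/57 27:131/74/40 29:147/72/33 31:141/68/33 33:128/61/31 35:117/54/25 37:112/51/23 39:91/48/29 41:59/43/36 43:43/40/39 45:40/39/37 47:40/39/37 49:41/39/39 51:41/39/39 53:42/40/38 55:41/40/38 57:42/41/38 59:44/42/39
```

View pics/press.png

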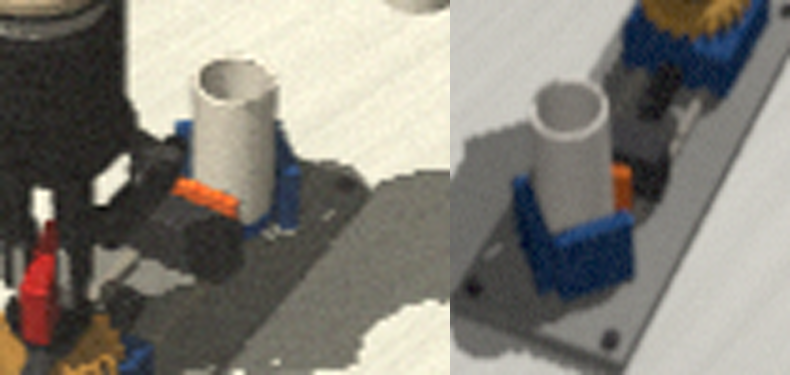

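The tube is upright and home in the V, the orange pad touches it, and the face reading is steady at 26. By turn angle and gap the pad is in about 5 mm, so I'll add about 2 mm (11°).

{"name": "move_arm", "arguments": {"moves": [-0.5, 0, 0, 0, 0, 0, 1, -0.5, 0, 0, 0, 0, 0, 1, -0.25, 0, 0, 0, 0, 0, 1, 0, 0, 0, 0, 0, 0, 1, 0, 0, 0, 0, 0, 0, 1]}}

```text
clock: 25.6
position: [0.5418, 0.1526, 0.0544]
eef_rot: [70.8, 89.8, -65.6]
contact_force: [-1.0, -6.0, 5.4]
grip_width: 0.0137
```

```bash
python3 gap.py;python3 gap.py;python3 st.py
```

```text
face 26.00 jaw 38.50 D 12.70 +- 0.63 n42
25.75 [-57.9 157.9] [ 0.  -5.1  6.7] [-1.01  0.2  -0.22]
face 26.00 jaw 38.50 D 12.71 +- 0.64 n42
25.9 [-57.9 157.9] [-0.8 -5.8  6.4] [-0.98  0.18 -0.15]
25.95 [0.5419 0.1526 0.0544] toolz yaw -136.5 toolx [ 0.002 -0.004 -1.   ] q [ 15.   50.8 -57.9 104.1  52.2  56.6 157.9] F [-0.4 -5.3  7. ] [-0.97  0.19 -0.22] 0.013636742654279263
```

{"name": "move_arm", "arguments": {"moves": [0, 0, 0, 0, 0, 0, 0.3, 0, 0, 0, 0, 0, 0, 0, 0, 0, 0, 0, 0, 0, 0, 0, 0, 0, 0, 0, 0, 0, 0, 0, 0, -0.4, 0, 0, 0, 0, 0, 0, -0.6, 0, 0, 0, 0, 0, 0, -0.6, 0, 0, 0, 0, 0, 0, -0.6, 0, 0, 0]}}

```text
clock: 26.95
position: [0.5403, 0.1549, 0.1867]
eef_rot: [123.6, 90.0, -12.6]
contact_force: [0.3, 0.3, -1.0]
grip_width: 0.0427
```

{"name": "move_arm", "arguments": {"moves": [0.9, 0, 0, -0.3, 0, 0, 0, 0.9, 0, 0, 0, 0, 0, 0, 0.9, 0, 0, 0, 0, 0, 0, 0.9, 0, 0, 0, 0, 0, 0, 0.9, 0, 0, 0, 0, 0, 0, 0.9, 0, 0, 0, 0, 0, 0, 0.9, 0, 0, 0, 0, 0, 0, 0.9, 0, 0, 0, 0, 0, 0]}}

```text
clock: 27.95
position: [0.5403, 0.1551, 0.2034]
eef_rot: [-33.2, 90.0, 132.8]
contact_force: [1.0, -0.8, 0.4]
grip_width: 0.0427
```

{"name": "move_arm", "arguments": {"moves": [0.9, 0, 0, 0, 0, 0, 0, 0.9, 0, 0, 0, 0, 0, 0, 0.9, 0, 0, 0, 0, 0, 0, 0.9, 0, 0, 0, 0, 0, 0, 0.9, 0, 0, 0, 0, 0, 0, 0.9, 0, 0, 0, 0, 0, 0, 0.9, 0, 0, 0, 0, 0, 0, 0.9, 0, 0, 0, 0, 0, 0]}}

```text
clock: 28.95
position: [0.5402, 0.1552, 0.2034]
eef_rot: [28.2, 90.0, 136.6]
contact_force: [0.0, -0.1, 0.5]
grip_width: 0.0424
```

```bash
python3 gap.py;python3 st.py
```

```text
face 26.00 jaw 38.50 D 12.42 +- 0.65 n42
29.1 [-44.5  66. ] [0.8 0.9 0.3] [-0.   -0.01  0.03]
29.15 [0.5403 0.1551 0.2035] toolz yaw 108.7 toolx [-0.  0. -1.] q [  9.4  33.  -44.6  95.4  25.6  62.3  66. ] F [-0.  -0.5 -0.2] [-0.01  0.06  0.02] 0.04288560799051909
```

Released; the jaw reading is unchanged. I'll check the gap from above against the free-pad picture (w5).

{"name": "move_arm", "arguments": {"moves": [1, 0, 0, 0, 0, 0, 0, 1, 0, 0, 0, 0, 0, 0, 1, 0, 0, 0, 0, 0, 0, 1, 0, 0, 0, 0, 0, 0, 1, 0, 0, 0, 0, 0, 0, 1, 0, 0, 0, 0, 0, 0, 1, 0, 0, 0, 0, 0, 0, 1, 0, 0, 0, 0, 0, 0]}}

```text
clock: 30.15
position: [0.5403, 0.155, 0.2033]
eef_rot: [113.1, 90.0, 157.5]
contact_force: [-0.0, -0.3, -0.4]
grip_width: 0.0428
```

{"name": "move_arm", "arguments": {"moves": [1, 0, 0, 0, 0, 0, 0, 1, 0, 0, 0, 0, 0, -1, 1, 0, 0, 0, 0, 0, -1, 0.92, 0, 0, 0, 0, 0, -1, 0, 0, 0, 0, -0.5, 0, -1, 0, 0, 0, 0, -0.7, 0, -1, 0, 0, 0, 0, 0, 0, -1, 0, 0, 0, 0, 0, 0, -1]}}

```text
clock: 31.15
position: [0.5566, 0.0856, 0.2033]
eef_rot: [105.1, 89.9, 118.3]
contact_force: [0.2, 0.5, -0.3]
grip_width: 0.0854
```

Run:
```python
from h import *
y=np.array([-.2267,.974]);x=np.array([.974,.2267]);N=np.array([.5812,-.014])
c2=cam('wrist');save(c2,'wrist7.png')
for nm,c in(('w5 free',np.load('w5.npy',allow_pickle=True).item()),('now',c2)):
    im=c['image'].astype(np.float32);ts=np.arange(.018,.1,.0005)
    for off in(-.017,-.015,.0,.015,.017):
        v=np.array([cv2.getRectSubPix(im,(1,1),tuple(map(float,proj(c,np.r_[N+off*x+t*y,.0475]))))[0,0] for t in ts]);o=v[:,0]-v[:,2];i=np.where(o>60)[0]
        j=[k for k in range(len(ts)) if len(i) and k>i[0]+6 and v[k].max()<52 and v[min(k+8,len(ts)-1)].max()<70]
        print(nm,off,'orange',(ts[i[0]]*1e3,ts[i[-1]]*1e3) if len(i) else None,'lum',' '.join('%d:%d'%(ts[k]*1e3,v[k].mean()) for k in range(0,len(ts),4) if len(i) and -4<=k-i[0]<70))
h=cv2.cvtColor(c2['image'],cv2.COLOR_RGB2HSV)
s=env.read_state();print(s['clock'],s['position'])
```

```text
w5 free -0.017 orange (np.float64(49.50000000000003), np.float64(56.000000000000036)) lum 48:49 50:79 52:89 54:91 56:56 58:48 60:49 62:48 64:48 66:49 68:48 70:31 72:44 74:44 76:44 78:44 80:43 82:44 84:45
w5 free -0.015 orange (np.float64(49.50000000000003), np.float64(55.500000000000036)) lum 48:49 50:78 52:88 54:91 56:51 58:46 60:46 62:47 64:41 66:42 68:42 70:31 72:43 74:43 76:44 78:45 80:43 82:44 84:45
w5 free 0.0 orange (np.float64(49.50000000000003), np.float64(56.000000000000036)) lum 48:48 50:76 52:91 54:93 56:57 58:49 60:51 62:50 64:50 66:50 68:50 70:30 72:43 74:44 76:44 78:44 80:44 82:44 84:46
w5 free 0.015 orange (np.float64(49.50000000000003), np.float64(56.000000000000036)) lum 48:51 50:77 52:94 54:94 56:63 58:64 60:63 62:63 64:46 66:40 68:40 70:27 72:43 74:44 76:44 78:45 80:45 82:45 84:47
w5 free 0.017 orange (np.float64(49.50000000000003), np.float64(56.000000000000036)) lum 48:59 50:77 52:93 54:95 56:58 58:50 60:48 62:49 64:48 66:49 68:50 70:30 72:44 74:44 76:45 78:45 80:45 82:45 84:47
now -0.017 orange (np.float64(26.500000000000007), np.float64(37.50000000000002)) lum
[... 220 characters left out ...]
4:62 36:58 38:40 40:41 42:47 44:47 46:48 48:47 50:46 52:47 54:49 56:49 58:48 60:46
now 0.0 orange (np.float64(26.500000000000007), np.float64(38.00000000000002)) lum 26:103 28:93 30:97 32:80 34:64 36:62 38:42 40:39 42:47 44:47 46:47 48:48 50:47 52:47 54:49 56:49 58:47 60:45
now 0.015 orange (np.float64(26.500000000000007), np.float64(38.00000000000002)) lum 26:77 28:94 30:98 32:84 34:64 36:70 38:73 40:45 42:47 44:47 46:48 48:47 50:46 52:48 54:48 56:48 58:49 60:46
now 0.017 orange (np.float64(27.000000000000007), np.float64(38.00000000000002)) lum 26:74 28:95 30:98 32:84 34:64 36:64 38:51 40:39 42:46 44:48 46:47 48:47 50:48 52:48 54:47 56:49 58:48 60:46
31.2 [0.55652174 0.086323   0.20346317]
```

{"name": "move_arm", "arguments": {"moves": [0, 0, 0, 0, -0.6, 0, -1, 0, 0, 0, 0, -0.6, 0, -1, 0, 0, 0, 0, -0.6, 0, -1, 0, 0, 0, 0, -0.4, 0, -1, 0, 0, 0, 0, 0, 0, -1, 0, 0, 0, 0, 0, 0, -1]}}

```text
clock: 31.95
position: [0.5868, -0.0408, 0.2036]
eef_rot: [85.1, 89.9, 98.5]
contact_force: [-0.7, -0.0, -0.2]
grip_width: 0.0854
```

Run:
```python
from h import *
y=np.array([-.2267,.974]);x=np.array([.974,.2267]);N=np.array([.5812,-.014])
c2=cam('wrist');save(c2,'wrist8.png')
for nm,c,a,b in(('w5 free',np.load('w5.npy',allow_pickle=True).item(),.046,.076),('now',c2,.022,.052)):
    im=c['image'].astype(np.float32);ts=np.arange(a,b,.001)
    for off in(-.016,0.,.016):
        v=np.array([cv2.getRectSubPix(im,(1,1),tuple(map(float,proj(c,np.r_[N+off*x+t*y,.0475]))))[0,0] for t in ts])
        print(nm,off,' '.join('%d:%d/%d'%(round(t*1e3),q[0],q[2]) for t,q in zip(ts,v)))
def caps(c):
    h=cv2.cvtColor(c['image'],cv2.COLOR_RGB2HSV);m=cv2.inRange(h,(18,150,80),(32,255,255));k,l,s,ce=cv2.connectedComponentsWithStats(m)
    return [(ce[i].round(1).tolist(),onz(c,*ce[i],.094).round(3)[:2].tolist()) for i in range(1,k) if 100<s[i,4] and 140<ce[i][0]<240]
c=cam('scene');save(c,'scene9.png');print(caps(c));
d=np.abs(c['image'].astype(int)-cv2.cvtColor(cv2.imread('pics/scene0.png'),cv2.COLOR_BGR2RGB)).sum(2);print('beaker diff',d[145:205,385:440].mean(),'caps diff',d[285:375,150:250].mean())
s=env.read_state();print(s['clock'],s['position'])
```

```text
w5 free -0.016 46:51/48 47:50/48 48:51/45 49:88/35 50:136/32 51:150/35 52:154/37 53:157/39 54:156/38 55:130/29 56:87/25 57:57/37 58:50/45 59:51/46 60:51/46 61:51/45 62:50/45 63:51/46 64:49/45 65:50/45 66:50/45 67:49/45 68:48/44 69:36/34 70:31/32 71:42/43 72:43/44 73:43/44 74:42/44 75:43/43
w5 free 0.0 46:51/48 47:50/49 48:50/46 49:81/38 50:132/32 51:152/37 52:156/38 53:160/41 54:158/40 55:133/31 56:96/25 57:65/38 58:50/47 59:51/50 60:52/50 61:51/48 62:51/49 63:51/49 64:51/48 65:51/49 66:50/48 67:50/48 68:51/49 69:38/37 70:30/31 71:41/41 72:43/44 73:43/44 74:43/44 75:44/44
w5 free 0.016 46:86/82 47:75/72 48:53/51 49:77/40 50:131/35 51:155/38 52:159/41 53:160/42 54:159/43 55:133/32 56:98/25 57:75/34 58:60/42 59:58/43 60:59/43 61:59/42 62:58/44 63:55/42 64:50/41 65:50/42 66:49/41 67:50/42 68:50/43 69:40/35 70:30/29 71:39/40 72:43/44 73:44/45 74:45/45 75:44/44
now -0.016 22:46/49 23:46/48 24:49/48 25:63/44 26:113/34 27:145/34 28:151/37 29:153/37 30:157/39 31:146/35 32:97/25 33:56/38 34:49/46 35:49/46 36:51/48 37:50/47 38:47/44 39:28/27 40:33/34 41:43/43 42:43/43 43:42/43 44:43/43 45:43/44 46:43/44 47:43/44 48:44/44 49:42/42 50:43/43 51:42/43
now 0.0 22:105/97 23:105/96 24:105/97 25:102/91 26:117/56 27:145/36 28:152/36 29:155/38 30:158/41 31:149/37 32:100/25 33:59/37 34:49/48 35:49/48 36:50/48 37:49/48 38:48/46 39:33/32 40:33/33 41:41/42 42:41/43 43:43/44 44:43/43 45:43/43 46:44/44 47:44/45 48:43/44 49:43/44 50:42/43 51:42/43
now 0.016 22:74/70 23:57/53 24:51/50 25:57/46 26:102/34 27:145/35 28:156/38 29:157/41 30:159/43 31:151/39 32:108/27 33:72/33 34:62/39 35:56/39 36:50/37 37:48/34 38:48/34 39:33/26 40:30/30 41:41/41 42:43/43 43:44/44 44:44/44 45:45/44 46:45/45 47:45/45 48:45/45 49:44/44 50:43/44 51:44/45
[([163.6, 296.3], [0.496, -0.258]), ([226.9, 333.6], [0.655, -0.249])]
beaker diff 3.9184848484848485 caps diff 43.992111111111114
32.05 [ 0.58684221 -0.04092479  0.20366113]
```

Run:
```python
from h import *
for n,b in(('scene',(140,240,280,350)),('side',(355,430,160,215))):
    c=cam(n)
    for src,im in(('t0',cv2.cvtColor(cv2.imread(f'pics/{n}0.png'),cv2.COLOR_BGR2RGB)),('now',c['image'])):
        h=cv2.cvtColor(im,cv2.COLOR_RGB2HSV);m=cv2.inRange(h,(16,140,30),(34,255,255));w=np.zeros_like(m);w[b[2]:b[3],b[0]:b[1]]=m[b[2]:b[3],b[0]:b[1]]
        k,l,s,ce=cv2.connectedComponentsWithStats(w);print(n,src,[(s[i].tolist(),ce[i].round(1).tolist()) for i in range(1,k) if s[i,4]>80])
```

```text
scene t0 [([153, 289, 24, 25, 478], [164.7, 300.9]), ([215, 323, 25, 27, 556], [227.3, 336.6])]
scene now [([153, 289, 24, 25, 477], [164.7, 300.9]), ([215, 324, 25, 26, 551], [227.2, 336.6])]
side t0 [([363, 169, 14, 15, 187], [369.4, 176.1]), ([407, 190, 17, 16, 222], [414.8, 197.3])]
side now [([363, 169, 14, 15, 187], [369.4, 176.1]), ([407, 190, 17, 16, 222], [415.0, 197.3])]
```

The capped tubes have not moved; the small shifts were shadow. The pad is pressed about 6.9 mm in and the gripper is clear, so I'm handing in.

```bash
python3 -c "
from workcell import env
print(env.sign_off())"
```

```text
the job is handed in; nothing more can be done
None
```

The tube is standing in the V with the jaw wound against it, and the orange pad is pressed about half way in. I handed the job in at about 32 s; `sign_off` gave no verdict.

**What I did:** I set the open tube down about 4 mm to the jaw side of the nest, let go of it and backed off. Turning the knob both ways showed that anticlockwise drives and clockwise spins loose. I then wound anticlockwise until the pad was about half way in, let go of the knob and moved clear.

**Last checks:**
- **Pad:** seen from above, the distance from pad face to jaw went from 20.5 mm free to 13.6 mm. That is about 6.9 mm pressed, against 7 mm wanted. The turn angle gives 6.5–6.8 mm, and the coarser side camera gives 6–7 mm.
- **Tube:** it was home and upright in the V in the last picture I viewed, before the final 2 mm of winding. After that, the pad face reading stayed steady.
- **Other objects:** the capped tubes have the same pixel positions as at the start. The beaker area is unchanged in the scene camera.

**What went wrong or disagreed:**
- **Missed knob grasp:** the first try closed above the bar, because the real fingertips sat about 30 mm higher than the TCP reading. I touched the bar top lightly with the shut fingers (about 5 N) to correct the height, then gripped it properly.
- **Low tube set-down:** the tube touched the base plate about 6 mm lower than I had reckoned. It was lowered in small steps, so nothing was forced.

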